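# Tip the tall kiln props over and push them up to the stop

### The job

Make the carrying board safe to move: push the two tall kiln props over, away from the robot, so that they topple onto the felt, then push each one along by its foot end until its other end is up against the stop bar at the far side of the board, lying roughly square to the bar. Do it only by pushing with the fingertips or the outside of the fingers: do not take a prop between the fingers or lift it. Leave the short prop and the cup standing where they are, and everything beside the board too.

Things in the scene. Friction and masses are not known exactly. Their poses are not given: they have to be found in the camera images.
- board: Carrying board, fixed; its place and yaw differ each run. Wooden deck 290 mm (x) by 400 mm (y) with grey felt, felt top 22 mm above the table. Origin at table height, midway across; x points from the robot to the stop bar, z up. Near edge at x = -150 mm. Side rails (inner faces y = +-188 mm) rise 12 mm above the felt. The felt is empty between the row of four things and the stop bar.
- stop (a point): Middle of the near face of the dark wooden stop bar, at felt height (board x = +122 mm); axes as the board's. The bar runs along the board's whole far edge and rises 38 mm above the felt. At the start the two tall props, short prop and cup stand in a row along y, about 217 mm before this face, 85 mm apart between centres, in any order.
- tall_a: Tall kiln prop (one of two alike): cream square post 45 x 45 x 140 mm with a 21 mm square bore, about 0.45 kg, loose. It first stands on the felt in the row of four near the board's -x edge. Origin at the centre of its foot (lower end); z runs along the post to its head, x and y square to its sides, x at first within 6 degrees of the board's x.
- tall_a_foot (a point): Centre of the foot end of tall_a (axes as the body's; same point as its origin).
- tall_a_head (a point): Centre of the head end of tall_a (its upper end at the start), 140 mm from the foot along z; it should finish at the stop bar.
- tall_b: Tall kiln prop (one of two alike): cream square post 45 x 45 x 140 mm with a 21 mm square bore, about 0.45 kg, loose. It first stands on the felt in the row of four near the board's -x edge. Origin at the centre of its foot (lower end); z runs along the post to its head, x and y square to its sides, x at first within 6 degrees of the board's x.
- tall_b_foot (a point): Centre of the foot end of tall_b (axes as the body's; same point as its origin).
- tall_b_head (a point): Centre of the head end of tall_b (its upper end at the start), 140 mm from the foot along z; it should finish at the stop bar.
- short: The short kiln prop: same cream square post, 45 x 45 mm but only 70 mm high, loose, standing on the felt in the same row. Must stay standing. Origin at the centre of its foot, z up.
- cup: Unglazed round cup, 60 mm across the rim, 60 mm high, loose, standing on the felt in the same row. Must stay standing. Origin at the centre of its foot, z up.
- teapot_a: Glazed pale teapot on the table beside the board, about 120 mm across the belly, 190 mm over spout and handle, 111 mm high, loose; to be left alone. Origin at the centre of its foot.
- teapot_b: Glazed pale teapot on the table beside the board, about 120 mm across the belly, 190 mm over spout and handle, 111 mm high, loose; to be left alone. Origin at the centre of its foot.
- pot_lid: Loose teapot lid on the table, 68 mm across, 34 mm high with its knob; to be left alone. Origin at the centre of its underside.
- jar: White glaze jar with a steel cap on the table, 68 mm across, 90 mm high, loose; to be left alone. Origin at the centre of its foot.
There are look-alikes about, which are no part of the job. Leave any black, blue or yellow look-alike of the tall_a alone.

How it is judged:
By the outcome, as a careful person would: the job done as asked, in the order asked, and still so for the second after the job is handed in, with the robot touching nothing.
It also fails if it takes over 64 s, if anything falls off the work surface, if the arm or the gripper's body presses on something with over 40 N, if the wrist force passes 120 N, or if a joint passes its speed limit or range.

### The arm

A 7-joint arm with a two-finger parallel gripper is mounted at the origin on the work surface. World frame = base frame: x ahead of the robot, y to its left, z up, the work surface at z = 0. Lengths are in m, angles in rad, forces in N, time in s.
With the tool pointing down it reaches from about 0.35 to 0.9 m from the base axis. Payload 8.1 kg.
Tool frame: the origin (TCP) lies at the very end of the fingers, on their centre line; the grasp point (between the pads) lies 19 mm behind it (arm.tcp_to_grasp is the z of the grasp point in the tool frame, in m); z points along the fingers, y is the line along which they close (so a half turn about z gives the same grasp; the last joint's range is limited). The gripper opens to 92 mm and grips with 3 to 60 N. Pads are 19 mm wide; open, the fingers measure 130 mm over their backs; the gripper's body (75 mm by 190 mm) begins 47 mm behind the grasp point.
Start: joints at [-0.103, 0.434, 0.025, 1.573, -0.012, 1.134, -0.075], TCP at [0.625, -0, 0.202] pointing down, gripper open.
Joint ranges: [-2.62, 2.62], [-0.44, 2.09], [-1.27, 1.32], [0.08, 2.57], [-1.32, 4.46], [0.12, 2], [-2.74, 2.74]. Speed limits (rad/s): [2.22, 2.22, 3.01, 3.01, 3.14, 3.14, 3.14].

### API

Orientations are given as a rotation vector (axis times angle).
In Python, from cell import readout, vision, sign_off, arm gives the robot as it stands. The module is installed in compiled form; this text tells all that it offers.
- The arm moves only by the shell command python3 -m creep 'ROWS' [FORCE]. ROWS is JSON, a list of rows, each a list of 5 numbers: the shift along the tool's x, y, z in units of 4 cm (1.0 is 4 cm), then the turn about the tool's z in units of 4 degrees (1.0 is 4 degrees), then the opening, from 0 (shut) to 1 (fully open). A call has 1 to 12 rows; each row shifts and turns the commanded pose from where the row before left it, along the tool's axes as they then stand; what a row does not reach is not made up. A row lasts 1/8 s, in which the tool goes at most 62.5 mm and 10.7 degrees, less where a joint would pass 70% of its speed; a pose out of reach is approached as far as the arm can. A call with a number of a shift or a turn outside -1 to 1 is refused whole. A call with a gripper value outside its range is refused whole. The fingers move at their own pace and stop on an object; FORCE is the grip in N (left out, the last holds). Time passes only in rows, so rows that do not move let the fingers close. It gives the time, the measured TCP pose, the force, the opening and the grip force at its end, in the units of the state.
- readout.observe(): the state, without advancing time (a new reading comes with each control period).
- vision.get_image(name): name is "scene" or "side" or "wrist"; returns a dict with "pixels" (420x560x3 uint8, blue, green, red), "z_map" (420x560 float32, m along the optical axis (not along the pixel's ray), 0 where there is no reading), "camera_matrix" (3x3 intrinsics, pixels), "position" and "rotation" of the camera in the world. Camera axes: x right, y up, looking along -z (the intrinsics and any distortion apply to the point x, -y, -z); pixel columns grow to the right and rows downward; lengths in m; the calibration is good to about 2 mm. A picture is of the moment at which its call begins.
- sign_off(): hands the job in; it is judged then, once.
The state is a dict: "clock": time; "joints": joint angles; "dq": joint speeds; "joint_efforts": joint torques, N m; "position": TCP position; "ee_rot": TCP orientation; "force": force on the tool from outside, world axes, zero at the start; "ft_torque": the same for the moment, N m; "width": opening from 0.0 (shut) to 1.0 (fully open); "gripper_force": force on a finger pad.
Only numpy, scipy, OpenCV 4.12 (cv2) and the standard library are available. Lean on these libraries where they do the work, as an engineer would, in place of code of your own. Each camera call takes 0.05 s, during which the arm holds its last target. There are 200 camera calls.

## Working session

There is one attempt and no reset: what is moved stays moved. The work goes in short steps, Python scripts to look and compute and a shell command to move; the robot and the scene stay as the last step left them, time stands still between calls to the robot, and variables do not carry over. Pictures are saved under pics/ and viewed, at most 10 in all, crops included, and the job is handed in when it is done.

```bash
mkdir -p pics; ls; cat > h.py <<'E'
import numpy as np, cv2
from cell import readout, vision
def cloud(im):
    z=im["z_map"]; K=np.array(im["camera_matrix"]); v,u=np.indices(z.shape)
    p=np.stack([(u-K[0,2])/K[0,0]*z, -(v-K[1,2])/K[1,1]*z, -z],-1)
    R=np.array(im["rotation"])
    if R.shape!=(3,3): R=cv2.Rodrigues(R.astype(float))[0]
    w=p@R.T+np.array(im["position"]); w[z==0]=np.nan
    return w
E
python3 - <<'E'
from h import *
s=readout.observe(); print(s)
a=[]
for n in ("scene","side"):
    im=vision.get_image(n); cv2.imwrite(f"pics/{n}0.png",im["pixels"]); print(n,im["position"],im["rotation"],im["camera_matrix"])
    np.save(n+"0.npy",cloud(im)); w=cloud(im); print(np.nanpercentile(w[...,2],[1,50,99]))
E
```

```text
pics
{'clock': 0.0, 'joints': array([-0.10258554,  0.43521475,  0.02494713,  1.57408224, -0.01163361,
        1.13397664, -0.07507893]), 'dq': array([ 0.00045799,  0.00099996,  0.00183346, -0.00059279,  0.00218393,
        0.00037277,  0.00106579]), 'joint_efforts': array([ 3.89017032e-04, -6.67853522e+01,  9.84863900e-01, -3.14464223e+01,
       -6.05165795e-02,  4.27553023e-02,  1.12382318e-04]), 'position': array([ 6.24464122e-01, -4.13266057e-05,  2.01355536e-01]), 'ee_rot': array([-2.22078365e+00, -2.22066408e+00,  1.81162632e-03]), 'force': array([-0.1284353 , -0.28777465, -0.25186253]), 'ft_torque': array([ 0.01185697,  0.02647788, -0.01636066]), 'gripper_force': 0.0, 'width': 0.9987155788510975}
scene [ 1.27003694 -0.54304693  0.73705208] [0.88582512 0.4545484  0.82486442] [[434.39727577   0.         275.16821476]
 [  0.         434.39727577 207.74585397]
 [  0.           0.           1.        ]]
[-0.75407371  0.00088961  0.55357777]
side [0.45213068 0.76920222 1.10802046] [ 0.03024293 -0.98852143 -2.87381467] [[510.42330101   0.         278.92358556]
 [  0.         510.42330101 212.45461829]
 [  0.           0.           1.        ]]
[-7.61239853e-01  9.23881806e-05  6.82538681e-01]
```

View pics/scene0.png

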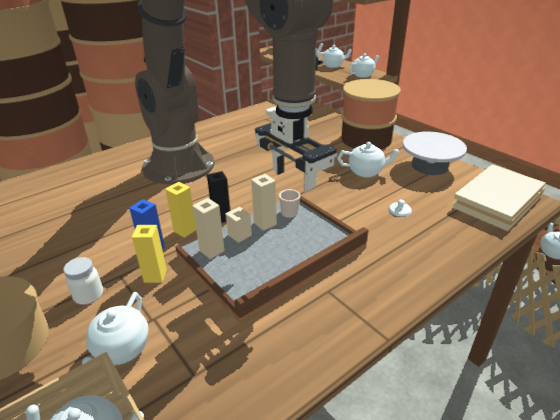

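View pics/side0.png

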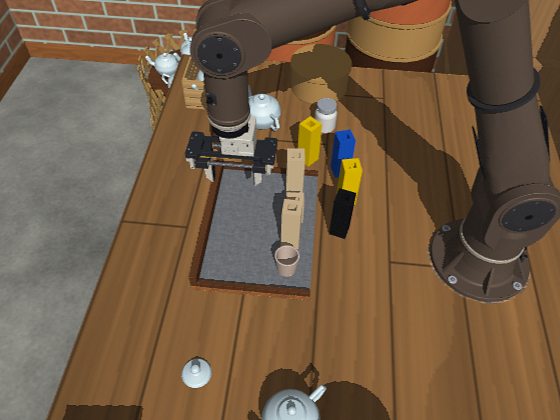

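The scene view shows a row on the felt, from −y: tall (208,228), short (238,225), tall (263,203), cup (289,203). Black, blue and yellow look-alikes stand just on the robot side. The side view shows the board at columns 195–318, with the stop bar on its left edge.

```bash
cat > m.py <<'E'
from h import *
def ccs(mask,mn=25):
    n,l,st,c=cv2.connectedComponentsWithStats(mask.astype(np.uint8),connectivity=4)
    return [l==i for i in range(1,n) if st[i,4]>=mn]
def rep(n,w,bgr):
    hsv=cv2.cvtColor(bgr,cv2.COLOR_BGR2HSV); H,S,V=[hsv[...,i].astype(int) for i in range(3)]
    x,y,z=w[...,0],w[...,1],w[...,2]
    ws=(x>.2)&(x<.85)&(abs(y)<.5)
    felt=ws&(abs(z-.022)<.006)&(S<60)
    f=max(ccs(felt),key=np.sum); print(n,"felt z",np.median(z[f]), "rect",cv2.minAreaRect((w[f][:,:2]*1000).astype(np.float32)))
    bar=ws&(z>.045)&(z<.075)&(S>80)&(V<130)
    for c in ccs(bar,60): print(" dark",np.round(np.nanmin(w[c],0),3),np.round(np.nanmax(w[c],0),3),c.sum(),np.round(cv2.minAreaRect((w[c][:,:2]*1000).astype(np.float32))[0:2],0))
    for lo,hi in((.152,.172),(.13,.15),(.085,.1),(.072,.085)):
        for c in ccs(ws&(z>lo)&(z<hi)):
            r=cv2.minAreaRect((w[c][:,:2]*1000).astype(np.float32))
            v,u=np.nonzero(c)
            print(" z",lo,"px",int(u.mean()),int(v.mean()),"ctr",np.round(r[0],1),"size",np.round(r[1],1),"ang",round(r[2],1),"zmed",round(float(np.median(z[c])),4),"bgr",np.median(bgr[c],0),c.sum())
if __name__=="__main__":
    for n in("scene","side"): rep(n,np.load(n+"0.npy"),cv2.imread(f"pics/{n}0.png"))
E
python3 m.py
```

```text
scene felt z 0.02205192831531949 rect ((550.8678588867188, -26.93841552734375), (244.47512817382812, 373.38232421875), 0.2289358526468277)
 dark [ 0.705 -0.23   0.045] [0.724 0.167 0.063] 796 [[719. -32.]
 [397.  19.]]
 z 0.152 px 263 181 ctr [489.2  12.4] size [48.1 48.7] ang 87.6 zmed 0.161 bgr [173.  214.  229.5] 234
 z 0.152 px 206 206 ctr [ 494.7 -160.1] size [47.4 49.2] ang 4.4 zmed 0.1612 bgr [183.  221.  233.5] 278
 z 0.13 px 216 177 ctr [362.9 -52.7] size [45.8 49.9] ang 77.3 zmed 0.139 bgr [37. 36. 35.] 198
 z 0.13 px 177 189 ctr [ 348.6 -162.4] size [48.2 46.5] ang 12.3 zmed 0.1389 bgr [ 91. 219. 237.] 229
 z 0.13 px 263 189 ctr [ 4.995e+02 -4.000e-01] size [61.5 34.7] ang 41.5 zmed 0.1401 bgr [116. 139. 149.] 155
 z 0.13 px 142 207 ctr [ 368.2 -269.4] size [48.5 46.9] ang 20.9 zmed 0.139 bgr [196. 104.  58.] 271
 z 0.13 px 207 216 ctr [ 507.  -170.4] size [63.2 34.2] ang 52.5 zmed 0.1403 bgr [114. 138. 146.] 178
 z 0.13 px 144 232 ctr [ 466.  -307.8] size [46.1 48. ] ang 51.1 zmed 0.1391 bgr [103. 237. 248.] 309
 z 0.085 px 367 148 ctr [454.1 456.8] size [64.9 58.9] ang 6
[... 4924 characters left out ...]
2 px 294 182 ctr [ 490.4 -137.7] size [43.   8.3] ang 3.3 zmed 0.078 bgr [131.  167.  189.5] 56
 z 0.072 px 349 186 ctr [ 342.3 -138.1] size [45.9 12.3] ang 0.3 zmed 0.0787 bgr [  0. 176. 211.] 57
 z 0.072 px 339 218 ctr [366.1 -29.3] size [ 5.8 45.3] ang 71.4 zmed 0.0791 bgr [20.5 18.5 18. ] 54
 z 0.072 px 289 234 ctr [486.9  36.7] size [ 5.3 43. ] ang 88.2 zmed 0.0788 bgr [129. 165. 187.] 57
 z 0.072 px 286 255 ctr [489.3  99.3] size [58.8 59. ] ang 51.1 zmed 0.08 bgr [138.  150.  168.5] 190
 z 0.072 px 316 390 ctr [397.7 412.7] size [34.4 10.2] ang 48.5 zmed 0.0757 bgr [223. 217. 196.] 79
 z 0.072 px 289 403 ctr [448.  444.5] size [100.4  62.1] ang 6.2 zmed 0.0793 bgr [152. 147. 134.] 592
```

```bash
python3 -m creep '[[0,0,0,1,0],[0,0,0,1,0],[0,0,0,1,0],[0,0,0,1,0],[0,0,0,1,0],[0,0,0,1,0],[0,0,0,1,0],[0,0,0,1,0],[0,0,0,1,0],[0,0,0,1,0],[0,0,0,1,0],[0,0,0,1,0]]'
python3 -m creep '[[0,0,0,1,0],[0,0,0,1,0],[0,0,0,1,0],[0,0,0,1,0],[0,0,0,1,0],[0,0,0,1,0],[0,0,0,1,0],[0,0,0,1,0],[0,0,0,1,0],[0,0,0,1,0],[0,0,0,0.5,0],[0,0,0,0,0]]'
python3 -c "
import cv2
from cell import readout
s=readout.observe();print(cv2.Rodrigues(s['ee_rot'])[0].round(3),s['joints'].round(2))"
```

```text
clock: 1.6
position: [0.6247, -0.0, 0.2017]
ee_rot: [-2.934, -1.122, 0.001]
force: [-0.5, 0.7, -0.3]
width: 0.007
gripper_force: 0.0
clock: 3.1
position: [0.6249, 0.0001, 0.2019]
ee_rot: [3.141, 0.001, -0.001]
force: [0.4, -0.4, 0.0]
width: 0.003
gripper_force: 0.0
[[ 1.     0.001 -0.   ]
 [ 0.001 -1.    -0.   ]
 [-0.     0.    -1.   ]] [-0.35  0.45  0.39  1.6  -0.18  1.13 -1.49]
```

```bash
python3 -m creep '[[-0.8,-0.1,0,0,0],[-0.8,-0.1,0,0,0],[-0.8,-0.1,0,0,0],[-0.8,-0.05,0,0,0],[-0.8,0,0,0,0],[-0.75,0,0,0,0],[0,0,0.5,0,0],[0,0,0.5,0,0],[0,0,0.3,0,0],[0,0,0,0,0]]'
python3 - <<'E'
from h import *
im=vision.get_image("side"); cv2.imwrite("pics/side1.png",im["pixels"][60:330,150:420].repeat(2,0).repeat(2,1))
E
```

```text
clock: 4.35
position: [0.4345, 0.0138, 0.1496]
ee_rot: [3.141, 0.0, -0.002]
force: [-0.8, -0.4, -0.1]
width: 0.004
gripper_force: 0.0
```

View pics/side1.png

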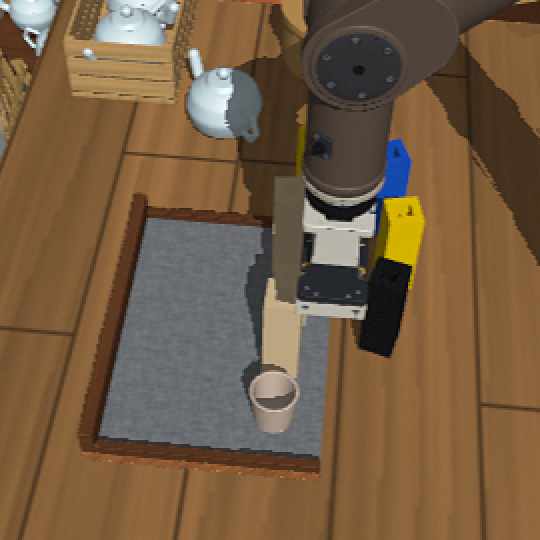

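The fingers are shut and stand behind tall B's head, at about (330,300) in the crop, clear of the look-alikes. Next I push it over gently.

```bash
python3 -m creep '[[0.25,0,0,0,0],[0.25,0,0,0,0],[0.2,0,0,0,0],[0.2,0,0,0,0],[0.2,0,0,0,0],[0.2,0,0,0,0]]'
python3 -m creep '[[0.2,0,0,0,0],[0.2,0,0,0,0],[0.2,0,0,0,0],[0.1,0,0,0,0],[0,0,0,0,0],[0,0,0,0,0],[0,0,0,0,0],[0,0,0,0,0]]'
cat > top.py <<'E'
from h import *; import sys
from m import ccs
for n in("scene","side"):
    im=vision.get_image(n); w=cloud(im); b=im["pixels"]; cv2.imwrite(f"pics/{n}{sys.argv[1]}.png",b)
    x,y,z=w[...,0],w[...,1],w[...,2]
    hsv=cv2.cvtColor(b,cv2.COLOR_BGR2HSV).astype(int)
    cr=(hsv[...,0]>8)&(hsv[...,0]<28)&(hsv[...,1]<110)
    for lo,hi in((.155,.168),(.086,.098),(.074,.0855),(.060,.073)):
        for c in ccs(cr&(x>.42)&(x<.74)&(y>-.23)&(y<.16)&(z>lo)&(z<hi),40):
            r=cv2.minAreaRect((w[c][:,:2]*1000).astype(np.float32)); bx=cv2.boxPoints(r)
            print(n,lo,np.round(r[0],1),np.round(r[1],1),round(r[2],1),"x",bx[:,0].min().round(),bx[:,0].max().round(),"z",np.median(z[c]).round(4),c.sum())
E
python3 top.py 2
```

```text
clock: 5.15
position: [0.4875, 0.014, 0.1501]
ee_rot: [3.142, -0.0, -0.0]
force: [-0.5, 0.4, 0.3]
width: 0.006
gripper_force: 0.0
clock: 6.15
position: [0.5149, 0.014, 0.1502]
ee_rot: [-3.142, 0.0, -0.0]
force: [0.2, 0.0, -0.7]
width: 0.004
gripper_force: 0.0
scene 0.155 [488.7  10.6] [48.3 45.7] 0.7 x 464.0 513.0 z 0.1612 153
scene 0.155 [ 495.1 -161.5] [50.1 47.5] 6.2 x 468.0 523.0 z 0.1613 248
scene 0.086 [499.5   0.7] [60.1 31.9] 43.2 x 467.0 532.0 z 0.0921 86
scene 0.086 [487.4 -69.7] [49.7 48.6] 2.6 x 461.0 513.0 z 0.0914 207
scene 0.086 [ 505.3 -172. ] [62.5 33.4] 49.3 x 472.0 538.0 z 0.0918 100
scene 0.074 [491.7  97. ] [58.1 59.6] 50.4 x 450.0 533.0 z 0.0799 137
scene 0.074 [499.6  -1.2] [60.2 33.3] 42.0 x 466.0 533.0 z 0.0804 82
scene 0.074 [497.  -82.6] [61.4 33.5] 46.4 x 464.0 530.0 z 0.0794 86
scene 0.074 [ 506.5 -172.2] [60.9 29.9] 50.0 x 475.0 538.0 z 0.0797 90
scene 0.06 [476.4 109. ] [47.6 19.4] 53.4 x 454.0 498.0 z 0.0671 67
scene 0.06 [505.   85.8] [52.8 24.6] 50.0 x 479.0 531.0 z 0.0674 68
scene 0.06 [498.5  -0.5] [61.8 32.6] 41.5 x 465.0 532.0 z 0.0666 90
scene 0.06 [498.5 -81.6] [61.  33.2] 47.6 x 466.0 531.0 z 0.066 100
scene 0.06 [ 507.3 -171.9] [60.8 33.1] 50.0 x 475.0 540.0 z 0.0661 101
side 0.155 [ 475.5 -156.7] [12.7 47.5] 3.6 x 468.0 483.0 z 0.1617 51
side 0.155 [472.6  14.6] [47.2 20.7] 83.4 x 460.0 486.0 z 0.1616 109
side 0.086 [466.8 -72.3] [25.6 46.6] 38.0 x 442.0 491.0 z 0.0913 71
side 0.086 [484.7  36.2] [37.3  6.4] 1.4 x 466.0 503.0 z 0.092 52
side 0.074 [487.   36.2] [ 6.5 42.7] 88.0 x 466.0 508.0 z 0.0796 46
side 0.074 [489.8 100.2] [57.5 57.7] 40.4 x 449.0 530.0 z 0.0804 170
side 0.06 [490.8  80.7] [48.5 19.6] 3.8 x 466.0 516.0 z 0.0674 70
side 0.06 [487.6 119.9] [48.  14.4] 2.7 x 463.0 512.0 z 0.0663 49
```

View pics/scene2.png

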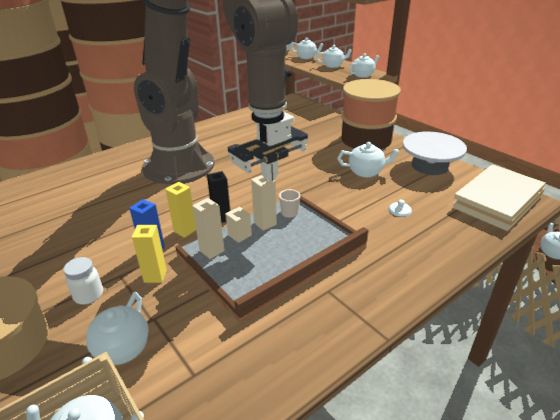

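The scene view shows tall B still standing, with the fingertip at about (269,180), right at the prop's top. The finger may be riding over it, so I'll check its real height.

```bash
python3 - <<'E'
from h import *
print(readout.observe()["position"],readout.observe()["joints"])
for n in("scene","side","wrist"):
    im=vision.get_image(n); w=cloud(im); cv2.imwrite(f"pics/{n}3.png",im["pixels"])
    x,y,z=w[...,0],w[...,1],w[...,2]
    m=(x>.40)&(x<.6)&(abs(y-.014)<.06)&(z>.165)&(z<.21)
    print(n,m.sum())
    for a in np.arange(.165,.21,.006):
        k=m&(z>=a)&(z<a+.006)
        if k.sum()>3: print(round(a,3),k.sum(),np.percentile(w[k],[5,50,95],axis=0).round(3)[:, :2].tolist())
c=[im["pixels"]]
s=cv2.imread("pics/scene3.png")[130:260,200:340]
cv2.imwrite("pics/c3.png",np.hstack([cv2.resize(s,(420,390),interpolation=cv2.INTER_NEAREST),cv2.resize(c[0],(380,390))]))
E
```

```text
[0.51497479 0.01400637 0.15019094] [-0.4231342   0.31679651  0.37451626  1.92909978 -0.14364764  0.92122461
 -1.54925104]
scene 154
0.177 12 [[0.522, 0.007], [0.526, 0.016], [0.527, 0.022]]
0.183 19 [[0.521, -0.003], [0.525, 0.014], [0.528, 0.028]]
0.189 38 [[0.51, -0.004], [0.526, 0.005], [0.528, 0.026]]
0.195 30 [[0.509, -0.004], [0.525, 0.003], [0.527, 0.026]]
0.201 34 [[0.511, -0.005], [0.525, 0.009], [0.528, 0.028]]
0.207 19 [[0.509, -0.005], [0.525, 0.005], [0.528, 0.025]]
side 7
0.165 7 [[0.466, 0.002], [0.473, 0.028], [0.479, 0.036]]
wrist 903
0.171 34 [[0.524, 0.01], [0.524, 0.014], [0.526, 0.018]]
0.177 168 [[0.524, 0.005], [0.526, 0.015], [0.526, 0.023]]
0.183 302 [[0.524, 0.001], [0.526, 0.014], [0.526, 0.028]]
0.189 126 [[0.524, 0.003], [0.525, 0.014], [0.526, 0.022]]
0.195 105 [[0.524, 0.011], [0.524, 0.014], [0.526, 0.018]]
0.201 116 [[0.524, 0.011], [0.524, 0.015], [0.526, 0.018]]
0.207 52 [[0.521, 0.012], [0.524, 0.014], [0.525, 0.016]]
```

View pics/c3.png

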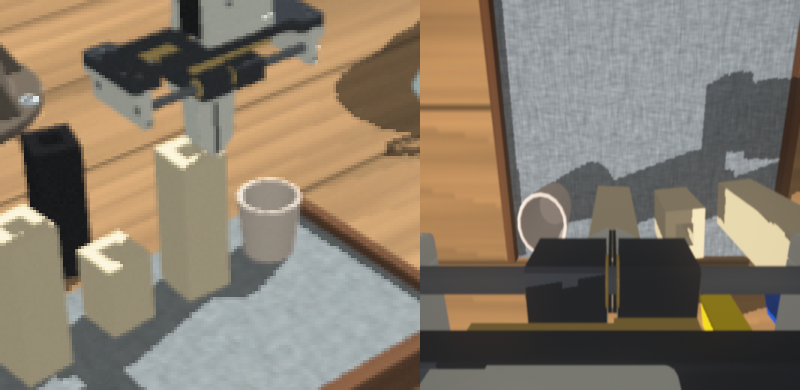

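The crop shows the true fingertip at about z 0.172, over the prop's top. It is about 2 cm above the reported TCP, and it passed over without contact. I'll go back, come lower and push again.

```bash
python3 -c "
from cell import arm
print([(k,getattr(arm,k)) for k in dir(arm) if k[0]!='_'])"
python3 -m creep '[[-0.7,0,0,0,0],[-0.7,0,0,0,0],[-0.6,0,0,0,0],[0,0,0.4,0,0],[0,0,0.3,0,0],[0,0,0,0,0]]'
python3 - <<'E'
from h import *
for n in("scene","side","wrist"):
    im=vision.get_image(n); w=cloud(im); x,y,z=w[...,0],w[...,1],w[...,2]
    m=(x>.40)&(x<.458)&(abs(y-.014)<.03)&(z>.10)&(z<.21)
    if m.sum()>3: print(n,m.sum(),np.percentile(z[m],[0,2,10]),np.percentile(x[m],[2,50,98]))
E
```

```text
[('PlanningError', <class 'cell.PlanningError'>), ('tcp_to_grasp', -0.0188)]
clock: 7.15
position: [0.4346, 0.0138, 0.1214]
ee_rot: [3.141, -0.0, -0.003]
force: [-1.1, -0.5, -1.7]
width: 0.005
gripper_force: 0.0
scene 251 [0.14870662 0.15143602 0.15894796] [0.42558578 0.44501749 0.44844792]
wrist 1216 [0.14677166 0.14856856 0.15262091] [0.42638675 0.44481659 0.44651127]
```

```bash
python3 -m creep '[[0,0,0.2,0,0],[0.25,0,0,0,0],[0.25,0,0,0,0],[0.2,0,0,0,0],[0.2,0,0,0,0],[0.2,0,0,0,0]]'
python3 -m creep '[[0.2,0,0,0,0],[0.2,0,0,0,0],[0.2,0,0,0,0],[0.1,0,0,0,0],[0,0,0,0,0],[0,0,0,0,0]]'
python3 top.py 4
```

```text
clock: 8.05
position: [0.4797, 0.014, 0.1142]
ee_rot: [3.142, -0.0, 0.0]
force: [0.3, -0.4, -0.3]
width: 0.004
gripper_force: 0.2
clock: 8.8
position: [0.5067, 0.0139, 0.114]
ee_rot: [3.142, -0.0, -0.001]
force: [0.2, -0.7, -0.3]
width: 0.003
gripper_force: 0.0
scene 0.155 [ 495.  -161.5] [48.5 47.1] 4.8 x 469.0 521.0 z 0.1614 246
scene 0.086 [486.3 -71.5] [49.  47.7] 2.7 x 461.0 512.0 z 0.0914 206
scene 0.086 [ 504.9 -172.7] [63.  34.1] 47.1 x 471.0 539.0 z 0.092 97
scene 0.074 [493.   96.1] [59.  60.2] 8.5 x 459.0 527.0 z 0.0801 138
scene 0.074 [505.  -77.7] [49.2 25.6] 61.2 x 482.0 528.0 z 0.0791 73
scene 0.074 [ 506.4 -171.5] [60.5 31.6] 52.7 x 476.0 537.0 z 0.079 89
scene 0.06 [476.1 110.1] [42.3 15.6] 48.2 x 456.0 496.0 z 0.0664 63
scene 0.06 [507.   85.1] [52.8 21.6] 53.8 x 483.0 531.0 z 0.0668 71
scene 0.06 [582.6   8.5] [ 47.1 143.4] 88.3 x 510.0 655.0 z 0.0668 686
scene 0.06 [498.4 -80.3] [60.5 30.9] 51.2 x 467.0 529.0 z 0.0667 98
scene 0.06 [ 506.8 -171.7] [61.2 33.7] 49.5 x 474.0 540.0 z 0.0657 98
side 0.086 [467.3 -69.3] [12.5 45. ] 2.0 x 460.0 474.0 z 0.0912 63
side 0.074 [489.   99.3] [59.1 58.2] 59.2 x 449.0 529.0 z 0.0802 174
side 0.06 [580.5  10.9] [ 51.9 140. ] 88.4 x 510.0 651.0 z 0.0665 820
side 0.06 [490.5  83.9] [48.5 25.9] 4.4 x 465.0 516.0 z 0.0659 71
```

```bash
python3 -m creep '[[-0.7,0,0,0,0],[-0.7,0,0,0,0],[-0.4,0,0,0,0],[0,0.75,0,0,0],[0,0.75,0,0,0],[0,0.75,0,0,0],[0,0.75,0,0,0],[0,0.75,0,0,0],[0,0.6,0,0,0],[0,0,0,0,0]]'
python3 -m creep '[[0.25,0,0,0,0],[0.25,0,0,0,0],[0.2,0,0,0,0],[0.2,0,0,0,0],[0.2,0,0,0,0],[0.2,0,0,0,0],[0.2,0,0,0,0],[0.2,0,0,0,0],[0.2,0,0,0,0],[0.1,0,0,0,0],[0,0,0,0,0],[0,0,0,0,0]]'
python3 top.py 5
```

```text
clock: 10.15
position: [0.4352, -0.1619, 0.1144]
ee_rot: [3.141, -0.005, 0.001]
force: [-0.4, 0.8, 1.0]
width: 0.006
gripper_force: 0.0
clock: 11.65
position: [0.5147, -0.16, 0.1141]
ee_rot: [-3.142, 0.0, 0.0]
force: [-0.2, 0.7, 0.1]
width: 0.005
gripper_force: 0.0
scene 0.086 [485.9 -70.8] [48.3 46.9] 5.3 x 460.0 512.0 z 0.0915 200
scene 0.074 [491.5  97.4] [57.8 58.5] 24.0 x 453.0 530.0 z 0.0795 138
scene 0.074 [497.1 -82.3] [63.2 34.4] 45.4 x 463.0 532.0 z 0.0806 88
scene 0.06 [474.5 110.4] [42.2 17.7] 54.0 x 455.0 494.0 z 0.0671 66
scene 0.06 [504.9  84.5] [53.2 23.1] 44.3 x 478.0 532.0 z 0.0663 76
scene 0.06 [584.    9.3] [ 49.  142.8] 88.3 x 512.0 656.0 z 0.0668 688
scene 0.06 [497.7 -81.3] [61.1 32.6] 46.5 x 465.0 531.0 z 0.066 104
scene 0.06 [ 588.3 -152.6] [143.4  47.4] 5.1 x 515.0 662.0 z 0.0668 858
side 0.086 [483.7 -68.2] [44.3 50.1] 5.0 x 460.0 508.0 z 0.0913 227
side 0.074 [482.7 -46.5] [41.2  7.6] 2.4 x 462.0 503.0 z 0.0798 49
side 0.074 [489.   99.9] [58.2 58.1] 51.7 x 448.0 530.0 z 0.0802 164
side 0.06 [ 587.3 -148.7] [137.6  56.1] 5.8 x 516.0 659.0 z 0.0665 708
side 0.06 [580.3  11.8] [ 51.3 140.1] 88.5 x 510.0 651.0 z 0.0666 878
side 0.06 [490.4  84.2] [48.6 25.7] 3.7 x 465.0 515.0 z 0.0674 68
side 0.06 [488.5 121.1] [45.8 15. ] 3.8 x 465.0 512.0 z 0.0663 50
```

```bash
python3 - <<'E'
from h import *
for n in("scene","side","wrist"):
    im=vision.get_image(n); w=cloud(im); x,y,z=w[...,0],w[...,1],w[...,2]
    m=(x>.45)&(x<.59)&(abs(y+.16)<.12)&(z>.10)&(z<.26)
    for a in np.arange(.12,.26,.01):
        k=m&(z>=a)&(z<a+.01)
        if k.sum()>3: print(n,round(a,3),k.sum(),"x",x[k].min().round(3),x[k].max().round(3),"y",np.percentile(y[k],[1,99]).round(3), "zmin",z[k].min().round(4))
E
```

```text
scene 0.12 5 x 0.461 0.466 y [-0.28  -0.275] zmin 0.1204
scene 0.13 9 x 0.458 0.526 y [-0.279 -0.157] zmin 0.1303
scene 0.14 28 x 0.523 0.529 y [-0.172 -0.15 ] zmin 0.1402
scene 0.15 55 x 0.507 0.529 y [-0.178 -0.144] zmin 0.1505
scene 0.16 65 x 0.505 0.528 y [-0.179 -0.143] zmin 0.16
scene 0.17 62 x 0.503 0.528 y [-0.179 -0.143] zmin 0.17
scene 0.18 69 x 0.508 0.528 y [-0.181 -0.141] zmin 0.1801
scene 0.19 8 x 0.521 0.528 y [-0.18  -0.144] zmin 0.1904
scene 0.2 76 x 0.479 0.553 y [-0.248 -0.078] zmin 0.201
scene 0.21 265 x 0.478 0.554 y [-0.248 -0.076] zmin 0.21
scene 0.22 376 x 0.485 0.554 y [-0.253 -0.076] zmin 0.22
scene 0.23 278 x 0.48 0.555 y [-0.255 -0.069] zmin 0.23
scene 0.24 889 x 0.478 0.554 y [-0.255 -0.068] zmin 0.24
scene 0.25 154 x 0.489 0.546 y [-0.216 -0.11 ] zmin 0.25
side 0.12 12 x 0.452 0.468 y [-0.28  -0.271] zmin 0.1209
side 0.13 14 x 0.455 0.469 y [-0.28  -0.273] zmin 0.1322
side 0.2 44 x 0.478 0.548 y [-0.239 -0.07 ] zmin 0.2027
side 0.21 109 x 0.477 0.55 y [-0.238 -0.069] zmin 0.21
side 0.22 173 x 0.477 0.55 y [-0.236 -0.066] zmin 0.2201
side 0.23 78 x 0.477 
[... 197 characters left out ...]
.1201
wrist 0.13 273 x 0.458 0.526 y [-0.28  -0.157] zmin 0.1301
wrist 0.14 371 x 0.46 0.526 y [-0.28  -0.147] zmin 0.14
wrist 0.15 308 x 0.524 0.526 y [-0.175 -0.144] zmin 0.15
wrist 0.16 186 x 0.521 0.526 y [-0.163 -0.156] zmin 0.16
wrist 0.17 133 x 0.505 0.526 y [-0.162 -0.157] zmin 0.17
wrist 0.18 229 x 0.504 0.514 y [-0.162 -0.157] zmin 0.1836
wrist 0.2 2138 x 0.514 0.552 y [-0.24  -0.078] zmin 0.2007
wrist 0.21 7511 x 0.518 0.552 y [-0.239 -0.08 ] zmin 0.21
wrist 0.22 25529 x 0.528 0.552 y [-0.228 -0.089] zmin 0.22
wrist 0.23 7666 x 0.535 0.55 y [-0.216 -0.102] zmin 0.23
wrist 0.24 25756 x 0.533 0.542 y [-0.212 -0.106] zmin 0.24
wrist 0.25 5076 x 0.538 0.543 y [-0.176 -0.111] zmin 0.25
```

Tall A is down too. The body's underside is 64 mm above the fingertip, so with the tip at about 43 mm it clears the short prop. Next is tall A's foot.

```bash
python3 -m creep '[[-0.85,-0.25,0,0,0],[0,0,0.6,0,0],[0,0,0.6,0,0],[0,0,0.6,0,0],[0,0,0.4,0,0],[0,0,0.15,0,0],[0,0,0,0,0]]'
python3 -m creep '[[0.3,0,0,0,0],[0.3,0,0,0,0],[0.2,0,0,0,0],[0.15,0,0,0,0],[0.15,0,0,0,0],[0.15,0,0,0,0],[0.1,0,0,0,0],[0,0,0,0,0]]'
python3 top.py 6 | grep " 0.06 "
```

```text
clock: 12.78
position: [0.481, -0.1501, 0.0202]
ee_rot: [3.142, -0.0, -0.0]
force: [-0.5, 0.1, 0.8]
width: 0.007
gripper_force: 0.0
clock: 13.78
position: [0.5356, -0.1499, 0.02]
ee_rot: [3.141, 0.0, 0.001]
force: [-2.4, 0.1, -0.3]
width: 0.002
gripper_force: 0.5
scene 0.06 [475.3 107.4] [45.2 18.6] 57.5 x 455.0 495.0 z 0.0672 62
scene 0.06 [505.8  86.6] [53.  22.1] 55.2 x 482.0 530.0 z 0.0663 75
scene 0.06 [582.1   9.1] [ 47.9 143.5] 88.0 x 510.0 655.0 z 0.0668 684
scene 0.06 [507.8 -64.8] [ 5.  35.3] 3.5 x 504.0 511.0 z 0.066 40
scene 0.06 [ 617.4 -159. ] [144.1  46.7] 0.4 x 545.0 690.0 z 0.0668 896
side 0.06 [ 629.9 -156.2] [111.6  50.9] 0.1 x 574.0 686.0 z 0.0662 526
side 0.06 [482.1 -46. ] [41.7  5.5] 5.1 x 461.0 503.0 z 0.0657 44
side 0.06 [580.7  11.2] [ 51.6 140.9] 87.4 x 509.0 652.0 z 0.0664 871
side 0.06 [490.8  84.4] [48.6 25.7] 6.6 x 465.0 516.0 z 0.0663 78
side 0.06 [488.9 121.8] [13.  45.7] 90.0 x 466.0 512.0 z 0.0676 48
```

```bash
python3 -m creep '[[-0.15,0,0,0,0],[0,0.19,0,0,0],[0.15,0,0,0,0],[0.15,0,0,0,0],[0.12,0,0,0,0],[0.1,0,0,0,0],[0,0,0,0,0]]'
python3 -m creep '[[0.08,0,0,0,0],[0,0,0,0,0]]'
python3 top.py 7 | grep " 0.06 .*-15"
python3 - <<'E'
from h import *
for n in("scene","side"):
    im=vision.get_image(n); w=cloud(im); x,y,z=w[...,0],w[...,1],w[...,2]
    for yc in(-.157,.01):
      k=(abs(y-yc)<.015)&(x>.68)&(x<.76)&(z>.056)&(z<.0625)
      if k.any(): print(n,yc,"bar top x",x[k].min().round(4),x[k].max().round(4),k.sum())
E
```

```text
clock: 14.75
position: [0.5505, -0.1574, 0.02]
ee_rot: [3.141, 0.001, 0.001]
force: [-0.5, -0.0, -1.0]
width: 0.003
gripper_force: 0.4
clock: 15.0
position: [0.5507, -0.1574, 0.0198]
ee_rot: [-3.141, 0.001, 0.006]
force: [-10.0, 0.8, 6.5]
width: 0.004
gripper_force: 4.9
scene 0.06 [ 632.5 -158.1] [ 47.2 145.1] 89.8 x 560.0 705.0 z 0.0668 918
side 0.06 [ 648.3 -154. ] [ 52.4 107.4] 89.7 x 594.0 702.0 z 0.0664 522
scene -0.157 bar top x 0.6984 0.7219 104
scene 0.01 bar top x 0.6998 0.7206 67
side -0.157 bar top x 0.681 0.7184 45
side 0.01 bar top x 0.698 0.7161 54
```

Tall A is square and stalled against the bar, with the force rising to 10 N. Next is tall B.

```bash
python3 -m creep '[[-0.4,0,0,0,0],[0,0,-0.7,0,0],[0,0,-0.7,0,0],[0,0,-0.6,0,0],[-0.7,-0.5,0,0,0],[-0.8,-0.6,0,0,0],[0,-0.75,0,0,0],[0,-0.75,0,0,0],[0,-0.75,0,0,0],[0,-0.75,0,0,0],[0,0,0,0,0]]'
python3 top.py 8 | grep " 0.06 "
```

```text
clock: 16.58
position: [0.478, 0.0093, 0.1004]
ee_rot: [-3.14, -0.007, -0.003]
force: [0.4, -0.1, 0.5]
width: 0.006
gripper_force: 0.0
scene 0.06 [475.4 108.1] [44.9 20.1] 53.3 x 454.0 497.0 z 0.0671 67
scene 0.06 [505.6  85.1] [52.8 24.3] 49.4 x 479.0 532.0 z 0.0668 76
scene 0.06 [582.8   8.5] [ 47.7 144.7] 88.2 x 510.0 656.0 z 0.0669 688
scene 0.06 [497.6 -79.9] [60.6 30.9] 50.4 x 466.0 529.0 z 0.0663 99
scene 0.06 [ 633.5 -157.7] [147.5  46.1] 0.0 x 560.0 707.0 z 0.0669 930
side 0.06 [ 630.9 -155.1] [ 52.1 141.1] 89.6 x 560.0 702.0 z 0.0663 692
side 0.06 [580.3  11. ] [ 51.7 140.6] 87.3 x 509.0 652.0 z 0.0664 857
side 0.06 [490.5  83.9] [48.6 24.8] 4.3 x 465.0 516.0 z 0.0666 74
side 0.06 [485.7 121.6] [45.5 13.9] 6.6 x 462.0 509.0 z 0.0665 50
```

```bash
python3 -m creep '[[0,0,0.7,0,0],[0,0,0.7,0,0],[0,0,0.5,0,0],[0,0,0.1,0,0],[0,0,0,0,0]]'
python3 -m creep '[[0.3,0,0,0,0],[0.25,0,0,0,0],[0.2,0,0,0,0],[0.15,0,0,0,0],[0.15,0,0,0,0],[0.15,0,0,0,0],[0.15,0,0,0,0],[0.1,0,0,0,0],[0,0,0,0,0]]'
python3 top.py 9 | grep " 0.06 "
```

```text
clock: 17.3
position: [0.4774, 0.0056, 0.0205]
ee_rot: [3.141, -0.002, 0.001]
force: [-0.1, 0.6, -0.5]
width: 0.007
gripper_force: 0.0
clock: 18.42
position: [0.5356, 0.0065, 0.0201]
ee_rot: [3.142, 0.0, 0.001]
force: [-1.2, 0.8, -1.3]
width: 0.004
gripper_force: 0.4
scene 0.06 [616.7  10.6] [ 48.8 144.5] 90.0 x 545.0 689.0 z 0.0668 736
scene 0.06 [497.9 -81.2] [60.7 30.7] 47.9 x 466.0 530.0 z 0.0669 94
scene 0.06 [ 633.6 -157.7] [ 46.6 144.7] 89.9 x 561.0 706.0 z 0.0669 937
side 0.06 [ 650.1 -155.3] [51.7 99.5] 89.7 x 600.0 700.0 z 0.0661 482
side 0.06 [480.6 -46.6] [39.1  6.6] 9.9 x 461.0 500.0 z 0.066 47
side 0.06 [628.5  13.7] [113.2  49.7] 0.8 x 572.0 685.0 z 0.0664 659
side 0.06 [489.8  83.4] [48.7 23.7] 0.5 x 465.0 514.0 z 0.0677 71
```

Square now. I shift to the foot's centre (y≈0.012) and finish the push.

```bash
python3 -m creep '[[-0.15,0,0,0,0],[0,-0.13,0,0,0],[0.15,0,0,0,0],[0.15,0,0,0,0],[0.12,0,0,0,0],[0.08,0,0,0,0],[0,0,0,0,0]]'
python3 -m creep '[[0.06,0,0,0,0],[0,0,0,0,0]]'
python3 top.py 10 | grep " 0.06 "
```

```text
clock: 19.4
position: [0.5493, 0.0115, 0.02]
ee_rot: [3.141, -0.0, 0.0]
force: [-1.9, -0.6, -1.0]
width: 0.003
gripper_force: 0.9
clock: 19.65
position: [0.5495, 0.0115, 0.0198]
ee_rot: [-3.141, 0.0, 0.006]
force: [-8.2, 0.1, 5.5]
width: 0.004
gripper_force: 4.1
scene 0.06 [498.6 -81. ] [60.8 34.6] 50.0 x 466.0 531.0 z 0.0664 91
scene 0.06 [631.4  10.1] [151.8  48.9] 1.0 x 555.0 708.0 z 0.0669 753
scene 0.06 [ 632.5 -157.6] [145.1  47.1] 0.3 x 560.0 705.0 z 0.0668 924
side 0.06 [ 660.3 -155.5] [53.2 81.2] 89.2 x 619.0 701.0 z 0.0663 381
side 0.06 [482.3 -46.6] [ 5.7 41.5] 89.5 x 462.0 503.0 z 0.0656 52
side 0.06 [643.5  12.1] [ 51.2 110.8] 89.0 x 588.0 699.0 z 0.0665 650
side 0.06 [490.   83.6] [48.6 22.8] 1.8 x 465.0 515.0 z 0.0667 72
side 0.06 [487.4 122.6] [43.2 13.7] 1.9 x 466.0 509.0 z 0.066 43
```

B is also stalled against the bar. I back off, rise clear and check.

```bash
python3 -m creep '[[-0.4,0,0,0,0],[0,0,-0.7,0,0],[0,0,-0.8,0,0],[0,0,-0.8,0,0],[0,0,-0.8,0,0],[0,0,-0.8,0,0],[-0.8,0,0,0,0],[-0.8,0,0,0,0],[0,0,0,0,0],[0,0,0,0,0]]'
python3 top.py 11
```

```text
clock: 21.0
position: [0.4727, 0.0117, 0.1767]
ee_rot: [-3.141, 0.0, -0.004]
force: [-0.3, -0.4, -0.2]
width: 0.005
gripper_force: 0.0
scene 0.086 [485.1 -70.3] [49.8 46. ] 5.1 x 458.0 512.0 z 0.0915 202
scene 0.074 [492.1  96.5] [59.1 59.6] 7.7 x 459.0 525.0 z 0.0798 139
scene 0.074 [498.5 -81.5] [61.8 32.3] 49.2 x 466.0 531.0 z 0.0799 86
scene 0.06 [475.3 107.2] [45.7 16.8] 59.8 x 457.0 494.0 z 0.0665 62
scene 0.06 [505.3  85.5] [52.8 24.6] 49.8 x 479.0 532.0 z 0.0661 73
scene 0.06 [498.  -80.8] [61.1 31.5] 49.0 x 466.0 530.0 z 0.0663 98
scene 0.06 [632.6   9.5] [145.5  47.2] 0.8 x 559.0 706.0 z 0.0669 743
scene 0.06 [ 633.1 -157.4] [ 47.6 145.2] 89.5 x 560.0 706.0 z 0.0669 934
side 0.074 [489.4 100.3] [57.6 57.2] 50.9 x 449.0 530.0 z 0.0807 169
side 0.06 [ 630.2 -155.4] [ 52.8 140.7] 89.9 x 560.0 701.0 z 0.0662 701
side 0.06 [482.2 -46.9] [41.9  7. ] 5.4 x 461.0 503.0 z 0.0664 51
side 0.06 [629.   12.5] [ 49.9 140.1] 89.9 x 559.0 699.0 z 0.0664 859
side 0.06 [491.1  83.5] [48.7 23.9] 7.6 x 465.0 517.0 z 0.0668 72
side 0.06 [487.1 120.6] [48.3 15.5] 5.6 x 462.0 512.0 z 0.0676 51
```

View pics/scene11.png

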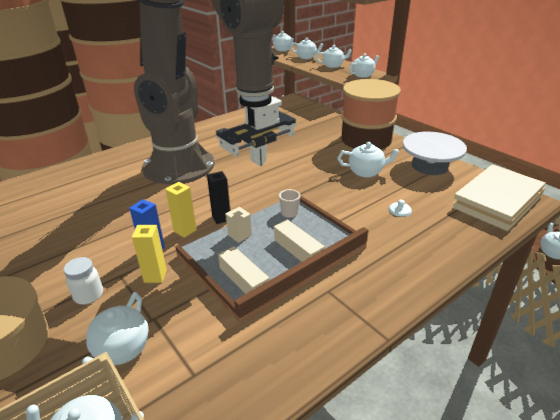

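View pics/side11.png

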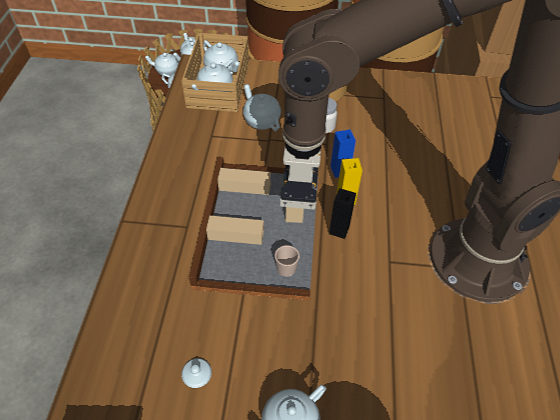

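Both views show the two tall props lying square with their heads at the bar, at (218,180) and (208,230) in the side view. The short prop, cup and everything beside the board are unmoved, and the arm is clear.

```bash
python3 -c "
from cell import sign_off
print(sign_off())"
```

```text
the job is handed in; nothing more can be done
None
```

The job is handed in: I toppled both tall props and pushed them by their feet until their heads met the stop bar, within about 1° of square; the short prop, the cup and everything beside the board stayed put, and it took about 21 s.

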